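Point out the uncapped tube and the empty heater well

ROBOT

A 6-joint arm with a two-finger parallel gripper is mounted at the origin on the work surface. World frame = base frame: x ahead of the robot, y to its left, z up, the work surface at z = 0. Lengths are in m, angles in rad, forces in N, time in s.
With the tool pointing down it reaches from about 0.35 to 0.85 m from the base axis. Payload 8.1 kg.
Tool frame: the origin (TCP) lies midway between the tips of the shut fingers; the grasp point (between the pads) lies 19 mm behind it; x points along the fingers, y is the direction in which the jaws open and shut, and the axes are right-handed (so a half turn about x gives the same grasp; the last joint's range is limited). The gripper opens to 93 mm and grips with 3 to 60 N. Pads are 15 mm wide; open, the fingers measure 128 mm over their backs; the gripper's body (75 mm by 188 mm) begins 65 mm behind the grasp point.
Start: joints at [1.234, 0.13, 1.488, -0, 1.523, -0.085], TCP at [0.149, 0.581, 0.219] pointing down, gripper open.
Joint ranges: [-2.96, 2.96], [-0.89, 2.26], [0.02, 2.5], [-1.34, 4.48], [0, 2.73], [-2.66, 2.66]. Speed limits (rad/s): [2.39, 2.39, 2.79, 3.14, 3.14, 3.14].

INTERFACE

Orientations are given as [roll, pitch, yaw] about the fixed x, y, z axes, in that order (R = Rz(yaw) Ry(pitch) Rx(roll)).
In Python, from workcell import telemetry, viewer, ticket, cut_out, mark_of gives the robot as it stands. The module is installed in compiled form; this text tells all that it offers.
- The arm moves only by the tool carry_out, never from a script. Its arguments are lists of equal length, an entry for each row: "translation": the shift along the tool's x, y, z in cm, a list of three; "twist": the turn about the tool's x in degrees; "claw": the opening in per cent of the stroke, from 0 (shut) to 100 (fully open). A call has 1 to 12 rows; each row shifts and turns the commanded pose from where the row before left it, along the tool's axes as they then stand; what a row does not reach is not made up. A row lasts 1/12 s, in which the tool goes at most 41.7 mm and 7.16 degrees, less where a joint would pass 70% of its speed; a pose out of reach is approached as far as the arm can. A call with a gripper value outside its range is refused whole. The fingers move at their own pace and stop on an object; the grip force is fixed at half the most. Time passes only in rows, so rows that do not move let the fingers close. It gives the time, the measured TCP pose, the force and the opening at its end, in the units of the state.
- telemetry.get_obs(): the state, without advancing time (a new reading comes with each control period).
- viewer.snapshot(name): name is "scene" or "top"; returns a dict with "frame" (480x640x3 uint8, red, green, blue), "depth" (480x640 float32, m along the optical axis (not along the pixel's ray), 0 where there is no reading), "mtx" (3x3 intrinsics, pixels), "R" (3x3) and "t" (3): a world point X has camera coordinates R X + t. Camera axes: x right, y down, z forward; pixel columns grow to the right and rows downward; lengths in m; the calibration is good to about 2 mm. A picture is of the moment at which its call begins.
- ticket.finish_job(): hands the job in, once; it reports no verdict.
Trained networks look in a picture, given as the dict that the camera call returned (one of the last four; its "shot" number tells which), for a name from the list of things; names that differ only in an ending like _2 or _b are one class to them, and where a whole thing is asked for, a point or a joint stands for the part that bears it (a point fixed in the world has none). Each returns a list of dicts, best first, with "confidence" (0 to 1); they miss things now and then, are a little off and sometimes report something else, mostly with a low value. They report only what shows in the picture. A call takes as long as a camera call. They do not tell look-alikes from the thing itself.
- cut_out(picture, query): "mask" (480x640 bool, what is visible of it) and "rect" ([left, top, right, bottom] in pixels, round what is visible of it).
- mark_of(picture, query): "position" ([column, row] in pixels: a listed point, or the origin of a listed thing).
The state is a dict: "time_s": time; "joint_positions": joint angles; "joint_velocities": joint speeds; "joint_efforts": joint torques, N m; "tool_pos": TCP position; "tcp_rot": TCP orientation; "ft_force": force on the tool from outside, world axes, zero at the start; "torque": the same for the moment, N m; "finger_gap": opening from 0.0 (shut) to 1.0 (fully open).
Only numpy, scipy, OpenCV 4.12 (cv2) and the standard library are available. Lean on these libraries where they do the work, as an engineer would, in place of code of your own. Each camera call takes 0.05 s, during which the arm holds its last target.

TASK

Before the heating run, point out its two faults to the trainee: from straight above, bring the fingertips two to three centimetres over the mouth of the one uncapped tube in the rack and stay there for two seconds, then do the same over the one empty well of the heating block, and finish there, still pointing at the well. Touch, lift or move nothing at all, and lower the fingertips over no other tube or vial: go across well above them and come straight down.

Things in the scene. Friction and masses are not known exactly. Their poses are not given: they have to be found in the camera images.
- open_tube_mouth (a point): Centre of the open mouth of the one uncapped tube: an upright, frosted pale plastic tube, loose in the rack, 27.6 mm across, wall 2 mm, 115 mm long, standing on a hole floor 10 mm over the table. This point is at its rim, about 125 mm over the table; z up.
- empty_well_mouth (a point): Centre of the mouth of the one empty well in the heater's aluminium block: a round hole 29 mm across and 40 mm deep with a dark floor. This point is level with the block's top face, 100 mm over the table; z up.
- rack: Fixed red plastic tube rack, 112 mm (its x) by 164 mm (its y) by 60 mm high, origin at the centre of its underside. 2 by 3 upright holes 52 mm apart (two along its x, three along its y), each with a tube in it: five capped, one open. Which hole holds the open tube varies, and so does the side of the table on which the rack stands.
- heater: Fixed dry-block heater, origin at the centre of its underside: white housing 200 (its x) by 180 (its y) by 50 mm high; on it an aluminium block 104 by 150 mm, 50 mm high, centred 20 mm toward the heater's +x, top face 100 mm over the table. 2 by 3 wells 46 mm apart (two along x, three along y): five hold vials, one is empty.
- tube1_top (a point): Top centre of a loose capped tube in the rack: same tube, with a white cap 34.4 mm across and 17 mm high; top 128 mm over the table. Leave alone.
- tube2_top (a point): Top centre of a loose capped tube in the rack: same tube, with a white cap 34.4 mm across and 17 mm high; top 128 mm over the table. Leave alone.
- tube3_top (a point): Top centre of a loose capped tube in the rack: same tube, with a white cap 34.4 mm across and 17 mm high; top 128 mm over the table. Leave alone.
- tube4_top (a point): Top centre of a loose capped tube in the rack: same tube, with a white cap 34.4 mm across and 17 mm high; top 128 mm over the table. Leave alone.
- tube5_top (a point): Top centre of a loose capped tube in the rack: same tube, with a white cap 34.4 mm across and 17 mm high; top 128 mm over the table. Leave alone.
- vial1_top (a point): Top centre of a loose capped vial in a well of the heater: 26.4 mm across, 57 mm tall with its black cap (25 mm across); top 117 mm over the table, 17 mm above the block. Leave alone.
- vial2_top (a point): Top centre of a loose capped vial in a well of the heater: 26.4 mm across, 57 mm tall with its black cap (25 mm across); top 117 mm over the table, 17 mm above the block. Leave alone.
- vial3_top (a point): Top centre of a loose capped vial in a well of the heater: 26.4 mm across, 57 mm tall with its black cap (25 mm across); top 117 mm over the table, 17 mm above the block. Leave alone.
- vial4_top (a point): Top centre of a loose capped vial in a well of the heater: 26.4 mm across, 57 mm tall with its black cap (25 mm across); top 117 mm over the table, 17 mm above the block. Leave alone.
- vial5_top (a point): Top centre of a loose capped vial in a well of the heater: 26.4 mm across, 57 mm tall with its black cap (25 mm across); top 117 mm over the table, 17 mm above the block. Leave alone.
There are look-alikes about, which are no part of the job. What is shaped like the part that bears vial2_top but blue is not meant. Leave any brown look-alike of the part that bears tube4_top alone.

How it is judged:
By the outcome, as a careful person would: the job done as asked, in the order asked, and still so for the second after the job is handed in, with the robot touching nothing.
It also fails if it takes over 42 s, if anything falls off the work surface, if the arm or the gripper's body presses on something with over 40 N, if the wrist force passes 120 N, or if a joint passes its speed limit or range.

## Working session

There is one attempt and no reset: what is moved stays moved. The work goes in short steps, Python scripts to look and compute and a tool call to move; the robot and the scene stay as the last step left them, time stands still between calls to the robot, and variables do not carry over. Pictures are saved under pics/ and viewed, and the job is handed in when it is done.

Besides the shell and the picture viewer there is one more tool, called as a command line: name --pt "numbers of a row" for each row, then --argument value for the rest. carry_out: Moves the arm, as the interface text tells. Its arguments: {"type":"object","properties":{"translation":{"type":"array","items":{"type":"array","items":{"type":"number"}}},"twist":{"type":"array","items":{"type":"number"}},"claw":{"type":"array","items":{"type":"number"}}},"required":["translation","twist","claw"]}

```bash
mkdir -p pics; cat > h.py <<'E'
import numpy as np,cv2
from workcell import telemetry, viewer, ticket, cut_out, mark_of
def atz(p,uv,z):
    K,R,t=[np.array(p[k],float) for k in('mtx','R','t')]
    d=R.T@np.linalg.inv(K)@np.array([uv[0],uv[1],1.]); c=-R.T@t
    return c+d*(z-c[2])/d[2]
def cloud(p):
    K,R,t=[np.array(p[k],float) for k in('mtx','R','t')]
    D=p['depth'];v,u=np.mgrid[:480,:640]
    P=np.stack([u,v,np.ones_like(u)],-1)@np.linalg.inv(K).T*D[...,None]
    return (P-t)@R
def save(p,n): cv2.imwrite('pics/'+n,p['frame'][...,::-1])
E
python3 - <<'E'
from h import *
o=telemetry.get_obs();print(o)
for n in('scene','top'):
    p=viewer.snapshot(n);save(p,n+'1.png');print(n,np.array(p['R']).round(3).tolist(),np.array(p['t']).round(3))
    for q,z in(('open_tube_mouth',.125),('empty_well_mouth',.1),('tube1_top',.128),('vial1_top',.117)):
        for m in mark_of(p,q): print(q,round(m['confidence'],2),np.round(m['position'],1),atz(p,m['position'],z).round(4))
E
```

```text
{'time_s': 0.0, 'joint_positions': array([ 1.23362615e+00,  1.31152793e-01,  1.48927095e+00,  2.74631371e-06,
        1.52299113e+00, -8.54071029e-02]), 'joint_velocities': array([-3.81680974e-04, -1.04499174e-03, -1.86941908e-03, -5.71226976e-04,
        6.26164343e-06, -8.99264668e-04]), 'joint_efforts': array([-1.63595661e-03, -5.59836209e+01, -4.91761672e+01,  7.64914951e-02,
        3.53678316e-02, -1.58482717e-04]), 'tool_pos': array([0.14926118, 0.580555  , 0.21759702]), 'tcp_rot': array([-1.6577087 ,  1.5689741 , -1.90947191]), 'ft_force': array([-1.03474746,  0.39036519,  1.40298136]), 'torque': array([ 0.02622134, -0.02857346, -0.00824141]), 'finger_gap': 1.0015435149091303}
scene [[0.796, 0.605, 0.02], [0.408, -0.513, -0.755], [-0.446, 0.609, -0.655]] [-0.438 -0.167  1.448]
open_tube_mouth 0.68 [354.5 178.1] [0.542 0.128 0.125]
tube1_top 0.79 [389.4 177. ] [0.5953 0.1701 0.128 ]
tube1_top 0.49 [239.4 347.2] [ 0.6488 -0.3168  0.128 ]
vial1_top 0.79 [250.1 276.9] [ 0.5585 -0.194   0.117 ]
top [[0.002, -0.999, 0.036], [-0.995, -0.006, -0.103], [0.103, -0.035, -0.994]] [-0.028  0.574  0.852]
open_tube_mouth 0.87 [230.6 263. ] [0.5327 0.1246 0.125 ]
open_tube_mouth 0.2 [173.3 222.1] [0.5979 0.2172 0.125 ]
empty_well_mouth 0.52 [474.4 212.5] [ 0.6217 -0.2802  0.1   ]
tube1_top 0.65 [201.5 226.4] [0.5908 0.1716 0.128 ]
vial1_top 0.81 [431.8 246.8] [ 0.5612 -0.2018  0.117 ]
```

View pics/scene1.png

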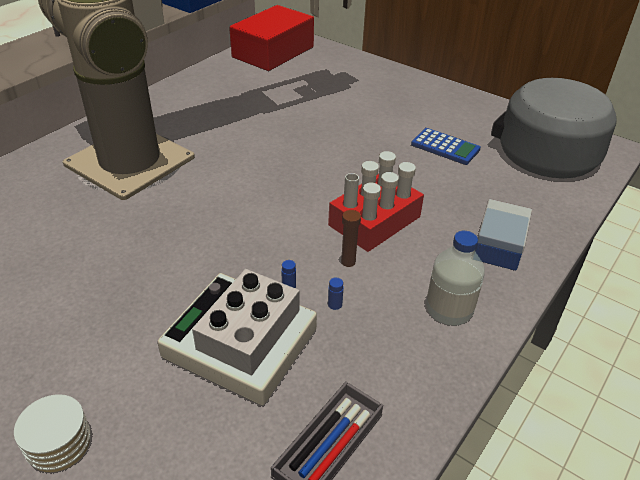

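View pics/top1.png

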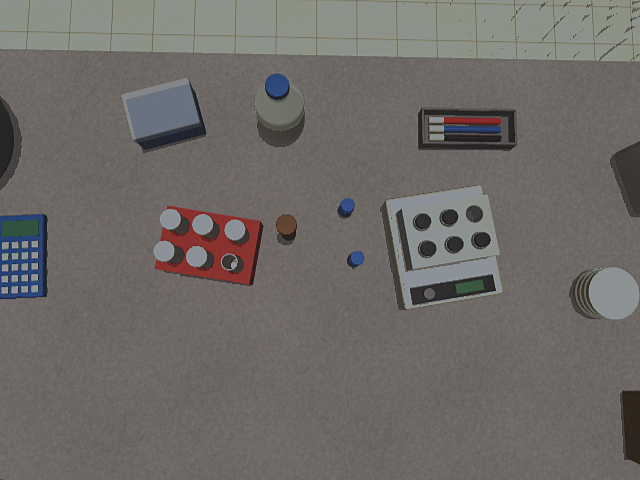

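The top view shows the open tube at (230,262) and the empty well at (474,213). The scene view shows them at (352,177) and (244,334). I'll refine both positions with zooms and depth.

```bash
python3 - <<'E'
from h import *
out=[]
for n,cs in(('top',((230,262),(474,213))),('scene',((352,177),(244,334)))):
    p=viewer.snapshot(n);C=cloud(p)
    for i,(c,z) in enumerate(zip(cs,(.125,.1))):
        a=p['frame'][c[1]-25:c[1]+25,c[0]-25:c[0]+25]
        out.append(cv2.resize(a,(400,300) if 0 else (300,300),interpolation=cv2.INTER_NEAREST))
        print(n,i,'pixel->',atz(p,c,z).round(4))
    if n=='top':
        for nm,q in(('tube1_top',.128),('vial1_top',.117)):
            pass
    # rim points by depth
    sel=(abs(C[...,0]-.535)<.03)&(abs(C[...,1]-.126)<.03)&(abs(C[...,2]-.125)<.008)&(p['depth']>0)
    P=C[sel];print(n,'rim n',len(P),P.mean(0).round(4),P.min(0).round(4),P.max(0).round(4))
    sel=(abs(C[...,0]-.6)<.2)&(abs(C[...,1]-.25)<.2)&(C[...,2]>.115)&(C[...,2]<.14)&(p['depth']>0)
    for lo,hi,lab in((.118,.14,'caps'),(.110,.124,'vials')):
        m=((C[...,2]>lo)&(C[...,2]<hi)&(p['depth']>0)&(abs(C[...,0]-.57)<.12)&(abs(C[...,1])<.35)).astype(np.uint8)
        k,L,s,ce=cv2.connectedComponentsWithStats(m)
        for j in range(1,k):
            if s[j,4]>40:
                Q=C[L==j];print(n,lab,s[j,4],((Q.min(0)+Q.max(0))/2).round(4),(np.ptp(Q,axis=0)).round(3))
cv2.imwrite('pics/z1.png',np.vstack([np.hstack(out[:2]),np.hstack(out[2:])])[...,::-1])
E
```

```text
top 0 pixel-> [0.5343 0.1256 0.125 ]
top 1 pixel-> [ 0.6208 -0.2795  0.1   ]
top rim n 88 [0.5361 0.1274 0.1244] [0.5219 0.1133 0.1183] [0.5488 0.1402 0.1285]
top caps 382 [0.6027 0.2214 0.125 ] [0.032 0.033 0.014]
top caps 46 [ 0.6088 -0.2327  0.1193] [0.017 0.02  0.003]
top caps 375 [0.5945 0.1701 0.1256] [0.033 0.033 0.014]
top caps 229 [0.597  0.0372 0.1203] [0.033 0.033 0.005]
top caps 368 [0.5867 0.1189 0.1256] [0.034 0.034 0.014]
top caps 66 [ 0.5675 -0.2415  0.1197] [0.023 0.024 0.003]
top caps 391 [0.552  0.2295 0.1255] [0.034 0.035 0.015]
top caps 381 [0.5435 0.1783 0.1251] [0.032 0.033 0.014]
top caps 88 [0.5353 0.1268 0.1234] [0.027 0.027 0.01 ]
top vials 189 [ 0.6125 -0.2335  0.1155] [0.024 0.024 0.01 ]
top vials 184 [ 0.6051 -0.1882  0.1158] [0.025 0.023 0.011]
top vials 343 [0.5972 0.0373 0.1169] [0.033 0.033 0.011]
top vials 194 [ 0.5747 -0.2872  0.1161] [0.023 0.025 0.012]
top vials 192 [ 0.5672 -0.2415  0.1158] [0.024 0.025 0.011]
top vials 186 [ 0.5592 -0.1955  0.1165] [0.023 0.024 0.011]
scene 0 pixel-> [0.5362 0.128  0.125 ]
scene 1 pixel-> [ 0.6207 -0.2785  0.1 
[... 812 characters left out ...]
.5561 0.2215 0.117 ] [0.027 0.024 0.014]
scene vials 81 [0.6047 0.2135 0.1171] [0.034 0.025 0.014]
scene vials 78 [0.5459 0.1725 0.117 ] [0.032 0.027 0.014]
scene vials 138 [0.5363 0.1265 0.1169] [0.028 0.032 0.014]
scene vials 83 [0.599  0.1637 0.1169] [0.028 0.025 0.014]
scene vials 86 [0.589  0.1119 0.117 ] [0.031 0.024 0.014]
scene vials 235 [0.5988 0.0373 0.1166] [0.033 0.036 0.013]
scene vials 178 [ 0.5605 -0.197   0.1159] [0.026 0.026 0.012]
scene vials 185 [ 0.6057 -0.1895  0.1154] [0.026 0.026 0.011]
scene vials 193 [ 0.5677 -0.242   0.1157] [0.027 0.025 0.011]
scene vials 198 [ 0.6139 -0.2348  0.116 ] [0.025 0.025 0.011]
scene vials 206 [ 0.5764 -0.2875  0.1166] [0.025 0.025 0.013]
```

View pics/z1.png

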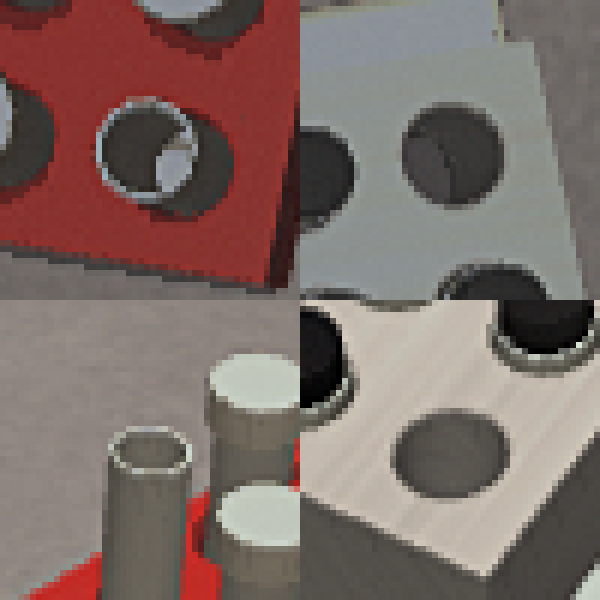

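```bash
cat >> h.py <<'E'
from scipy.spatial.transform import Rotation as Ro
def rel(g):
    o=telemetry.get_obs();R=Ro.from_euler('xyz',o['tcp_rot']).as_matrix()
    return o['time_s'],o['tool_pos'].round(4),R.round(3).tolist(),(R.T@(np.array(g)-o['tool_pos'])*100).round(2)
E
python3 - <<'E'
from h import *
print(rel([.5358,.1268,.25]))
for n in('top','scene'):
    p=viewer.snapshot(n);C=cloud(p);ok=p['depth']>0
    m=ok&(C[...,2]>.135)&(C[...,0]>.1)&(C[...,0]<.9)&(abs(C[...,1])<.75)
    k,L,s,ce=cv2.connectedComponentsWithStats(m.astype(np.uint8))
    for j in range(1,k):
        if s[j,4]>20: Q=C[L==j];print(n,Q.min(0).round(3),Q.max(0).round(3))
E
```

```text
(0.6, array([0.1495, 0.5811, 0.2186]), [[0.0, 0.249, 0.968], [0.0, 0.968, -0.249], [-1.0, 0.0, 0.0]], array([ -3.14, -34.37,  48.73]))
top [0.787 0.029 0.135] [0.829 0.076 0.174]
scene [0.12  0.515 0.221] [0.149 0.539 0.265]
scene [0.15  0.618 0.218] [0.175 0.641 0.242]
scene [ 0.1   -0.001  0.277] [0.11  0.029 0.362]
scene [0.65  0.545 0.135] [0.87  0.75  0.159]
scene [0.787 0.025 0.135] [0.836 0.071 0.174]
```

carry_out --pt "-2 0 0" --pt "-2 0 0" --pt "0 -1.4 2" --pt "0 -1.4 2" --pt "0 -1.4 2" --pt "0 -1.4 2" --pt "0 -1.4 2" --pt "0 -1.4 2" --pt "0 -1.4 2" --pt "0 -1.4 2" --pt "0 -1.4 2" --pt "0 -1.4 2" --twist '[0,0,0,0,0,0,0,0,0,0,0,0]' --claw '[0,0,0,0,0,0,0,0,0,0,0,0]'

```text
time_s: 1.7
tool_pos: [0.3089, 0.3947, 0.2588]
tcp_rot: [0.94, 1.57, 0.688]
ft_force: [0.3, -0.4, 0.0]
finger_gap: 0.189
```

carry_out --pt "0 -1.4 2" --pt "0 -1.4 2" --pt "0 -1.4 2" --pt "0 -1.4 2" --pt "0 -1.4 2" --pt "0 -1.4 2" --pt "0 -1.4 2" --pt "0 -1.4 2" --pt "0 -1.4 2" --pt "0 -1.4 2" --pt "0 0 0" --pt "0 0 0" --twist '[0,0,0,0,0,0,0,0,0,0,0,0]' --claw '[0,0,0,0,0,0,0,0,0,0,0,0]'

```text
time_s: 2.7
tool_pos: [0.4675, 0.2094, 0.2586]
tcp_rot: [-3.044, 1.571, 2.985]
ft_force: [-0.0, -0.5, 0.5]
finger_gap: 0.003
```

```bash
python3 - <<'E'
from h import *
print(rel([.5358,.1268,.25]))
E
```

```text
(2.7, array([0.4675, 0.2094, 0.2586]), [[-0.0, 0.251, 0.968], [0.0, 0.968, -0.251], [-1.0, -0.0, -0.0]], array([ 0.85, -6.28,  8.69]))
```

carry_out --pt "0 -1.3 1.7" --pt "0 -1.3 1.8" --pt "0 -1.3 1.8" --pt "0 -1.3 1.8" --pt "0 -1.1 1.6" --pt "0 0 0" --pt "0 0 0" --pt "0 0 0" --twist '[0,0,0,0,0,0,0,0]' --claw '[0,0,0,0,0,0,0,0]'

```text
time_s: 3.37
tool_pos: [0.535, 0.1287, 0.2586]
tcp_rot: [2.523, 1.57, 2.272]
ft_force: [-1.0, 0.5, -0.4]
finger_gap: 0.007
```

```bash
python3 - <<'E'
from h import *
print(rel([.5358,.1268,.150]))
p=viewer.snapshot('scene');save(p,'s2.png')
E
```

```text
(3.3667, array([0.535 , 0.1287, 0.2586]), [[-0.0, 0.249, 0.969], [0.001, 0.969, -0.249], [-1.0, 0.0, -0.001]], array([10.86, -0.17,  0.13]))
```

View pics/s2.png

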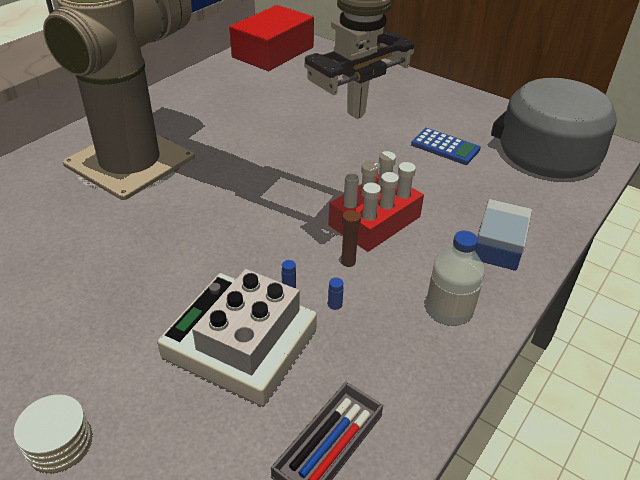

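The shut fingertips, at (357,115), hang straight above the open tube at (352,177). Next I trim sideways, go straight down and hold for over 2 s.

carry_out --pt "0 -0.2 0.1" --pt "0 0 0" --pt "1.8 0 0" --pt "1.8 0 0" --pt "1.8 0 0" --pt "1.8 0 0" --pt "1.8 0 0" --pt "1.0 0 0" --pt "0.8 0 0" --pt "0 0 0" --pt "0 0 0" --pt "0 0 0" --twist '[0,0,0,0,0,0,0,0,0,0,0,0]' --claw '[0,0,0,0,0,0,0,0,0,0,0,0]'

```text
time_s: 4.42
tool_pos: [0.5369, 0.1255, 0.152]
tcp_rot: [0.383, 1.569, 0.131]
ft_force: [0.4, 0.1, -0.7]
finger_gap: 0.005
```

```bash
python3 - <<'E'
from h import *
print(rel([.5358,.1268,.150]))
p=viewer.snapshot('scene');save(p,'s3.png');f=p['frame'][110:230,280:440]
cv2.imwrite('pics/s3z.png',cv2.resize(f,(800,600),interpolation=cv2.INTER_CUBIC)[...,::-1])
E
```

```text
(4.4167, array([0.5369, 0.1255, 0.152 ]), [[0.002, 0.249, 0.968], [0.0, 0.968, -0.249], [-1.0, 0.001, 0.002]], array([ 0.2 ,  0.09, -0.13]))
```

View pics/s3z.png

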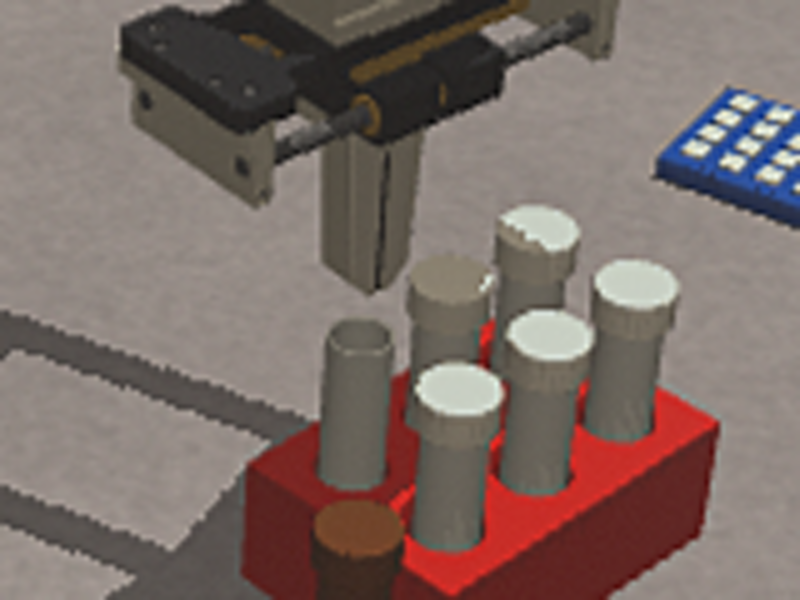

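The fingertips are about 27 mm above the rim and centred to within 2 mm. I'll go 2 mm lower and hold.

carry_out --pt "0.2 0 -0.1" --pt "0 0 0" --pt "0 0 0" --pt "0 0 0" --pt "0 0 0" --pt "0 0 0" --pt "0 0 0" --pt "0 0 0" --pt "0 0 0" --pt "0 0 0" --pt "0 0 0" --pt "0 0 0" --twist '[0,0,0,0,0,0,0,0,0,0,0,0]' --claw '[0,0,0,0,0,0,0,0,0,0,0,0]'

```text
time_s: 5.47
tool_pos: [0.5351, 0.1256, 0.1486]
tcp_rot: [-1.993, 1.571, -2.245]
ft_force: [-0.9, -0.1, -0.2]
finger_gap: 0.008
```

carry_out --pt "0 0 0" --pt "0 0 0" --pt "0 0 0" --pt "0 0 0" --pt "0 0 0" --pt "0 0 0" --pt "0 0 0" --pt "0 0 0" --pt "0 0 0" --pt "0 0 0" --pt "0 0 0" --pt "0 0 0" --twist '[0,0,0,0,0,0,0,0,0,0,0,0]' --claw '[0,0,0,0,0,0,0,0,0,0,0,0]'

```text
time_s: 6.47
tool_pos: [0.5352, 0.1256, 0.1486]
tcp_rot: [-0.306, 1.571, -0.558]
ft_force: [-0.4, 0.1, 0.5]
finger_gap: 0.002
```

carry_out --pt "0 0 0" --pt "0 0 0" --pt "0 0 0" --pt "0 0 0" --pt "0 0 0" --pt "0 0 0" --pt "0 0 0" --pt "0 0 0" --pt "0 0 0" --pt "0 0 0" --pt "0 0 0" --pt "0 0 0" --twist '[0,0,0,0,0,0,0,0,0,0,0,0]' --claw '[0,0,0,0,0,0,0,0,0,0,0,0]'

```text
time_s: 7.47
tool_pos: [0.5352, 0.1256, 0.1486]
tcp_rot: [-1.676, 1.571, -1.928]
ft_force: [-0.7, 0.1, 0.1]
finger_gap: 0.006
```

carry_out --pt "-1.5 0 0" --pt "-2 0 0" --pt "-2 0 0" --pt "-2 0 0" --pt "-2 0 0" --pt "-1.5 0 0" --pt "0 0 0" --pt "0 0 0" --twist '[0,0,0,0,0,0,0,0]' --claw '[0,0,0,0,0,0,0,0]'

```text
time_s: 8.13
tool_pos: [0.5357, 0.1257, 0.2593]
tcp_rot: [0.387, 1.569, 0.135]
ft_force: [0.0, -0.1, -0.7]
finger_gap: 0.003
```

```bash
python3 - <<'E'
from h import *
print(rel([.621,-.280,.26]))
E
```

```text
(8.1333, array([0.5357, 0.1257, 0.2593]), [[0.002, 0.249, 0.968], [0.0, 0.968, -0.249], [-1.0, 0.001, 0.002]], array([ -0.07, -37.17,  18.37]))
```

carry_out --pt "0 -2 1" --pt "0 -2 1" --pt "0 -2 1" --pt "0 -2 1" --pt "0 -2 1" --pt "0 -2 1" --pt "0 -2 1" --pt "0 -2 1" --pt "0 -2 1" --pt "0 -2 1" --pt "0 -2 1" --pt "0 -2 1" --twist '[0,0,0,0,0,0,0,0,0,0,0,0]' --claw '[0,0,0,0,0,0,0,0,0,0,0,0]'

```text
time_s: 9.13
tool_pos: [0.5909, -0.1376, 0.2562]
tcp_rot: [3.063, 1.568, 2.811]
ft_force: [0.4, -0.5, 0.7]
finger_gap: 0.007
```

carry_out --pt "0 -2 1" --pt "0 -2 1" --pt "0 -2 1" --pt "0 -2 1" --pt "0 -2 1" --pt "0 -2 1" --pt "0 -1.2 0.4" --pt "0 0 0" --pt "0 0 0" --pt "0 0 0" --twist '[0,0,0,0,0,0,0,0,0,0]' --claw '[0,0,0,0,0,0,0,0,0,0]'

```text
time_s: 9.97
tool_pos: [0.6205, -0.2793, 0.2579]
tcp_rot: [2.53, 1.569, 2.278]
ft_force: [1.2, 0.6, -0.2]
finger_gap: 0.004
```

```bash
python3 - <<'E'
from h import *
print(rel([.621,-.280,.125]))
E
```

```text
(9.9667, array([ 0.6205, -0.2793,  0.2579]), [[-0.001, 0.249, 0.969], [0.001, 0.969, -0.249], [-1.0, 0.001, -0.001]], array([13.29, -0.07,  0.09]))
```

carry_out --pt "2 0 0" --pt "2 0 0" --pt "2 0 0" --pt "2 0 0" --pt "2 0 0" --pt "1.5 0 0" --pt "1 0 0" --pt "0.7 0 0" --pt "0 0 0" --pt "0 0 0" --pt "0 0 0" --pt "0 0 0" --twist '[0,0,0,0,0,0,0,0,0,0,0,0]' --claw '[0,0,0,0,0,0,0,0,0,0,0,0]'

```text
time_s: 10.97
tool_pos: [0.6215, -0.2808, 0.1283]
tcp_rot: [-0.224, 1.568, -0.476]
ft_force: [-0.1, -1.1, 0.1]
finger_gap: 0.006
```

```bash
python3 - <<'E'
from h import *
print(rel([.621,-.280,.125]))
p=viewer.snapshot('scene');f=p['frame'][240:390,150:350]
cv2.imwrite('pics/s4z.png',cv2.resize(f,(800,600),interpolation=cv2.INTER_CUBIC)[...,::-1])
E
```

```text
(10.9667, array([ 0.6215, -0.2808,  0.1283]), [[0.002, 0.249, 0.968], [-0.001, 0.968, -0.249], [-1.0, -0.001, 0.002]], array([ 0.33,  0.07, -0.07]))
```

View pics/s4z.png

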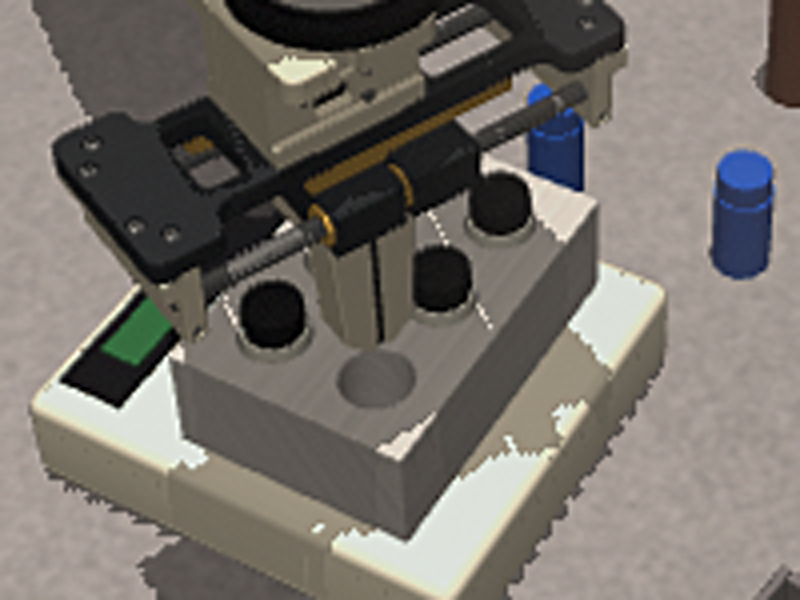

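The fingertips are directly over the empty well. Its mouth shows at about (375,378) in the zoom, and the tips are just above it. I'll go 3 mm lower and hold for 3 s.

carry_out --pt "0.3 0 0" --pt "0 0 0" --pt "0 0 0" --pt "0 0 0" --pt "0 0 0" --pt "0 0 0" --pt "0 0 0" --pt "0 0 0" --pt "0 0 0" --pt "0 0 0" --pt "0 0 0" --pt "0 0 0" --twist '[0,0,0,0,0,0,0,0,0,0,0,0]' --claw '[0,0,0,0,0,0,0,0,0,0,0,0]'

```text
time_s: 12.02
tool_pos: [0.6207, -0.2805, 0.1237]
tcp_rot: [-0.127, 1.571, -0.379]
ft_force: [-0.9, 0.2, -0.5]
finger_gap: 0.006
```

carry_out --pt "0 0 0" --pt "0 0 0" --pt "0 0 0" --pt "0 0 0" --pt "0 0 0" --pt "0 0 0" --pt "0 0 0" --pt "0 0 0" --pt "0 0 0" --pt "0 0 0" --pt "0 0 0" --pt "0 0 0" --twist '[0,0,0,0,0,0,0,0,0,0,0,0]' --claw '[0,0,0,0,0,0,0,0,0,0,0,0]'

```text
time_s: 13.02
tool_pos: [0.6207, -0.2805, 0.1236]
tcp_rot: [2.829, 1.571, 2.577]
ft_force: [-0.2, -0.1, -1.0]
finger_gap: 0.003
```

carry_out --pt "0 0 0" --pt "0 0 0" --pt "0 0 0" --pt "0 0 0" --pt "0 0 0" --pt "0 0 0" --pt "0 0 0" --pt "0 0 0" --pt "0 0 0" --pt "0 0 0" --pt "0 0 0" --pt "0 0 0" --twist '[0,0,0,0,0,0,0,0,0,0,0,0]' --claw '[0,0,0,0,0,0,0,0,0,0,0,0]'

```text
time_s: 14.02
tool_pos: [0.6207, -0.2805, 0.1237]
tcp_rot: [-0.534, 1.571, -0.786]
ft_force: [-0.5, 0.3, -0.5]
finger_gap: 0.005
```

```bash
python3 - <<'E'
from h import *
r=rel([.621,-.280,.125]);print(r)
p=viewer.snapshot('scene');save(p,'s5.png')
if .121<r[1][2]<.129: print(ticket.finish_job())
E
```

```text
(14.0167, array([ 0.6207, -0.2805,  0.1237]), [[0.0, 0.249, 0.968], [-0.0, 0.968, -0.249], [-1.0, -0.0, 0.0]], array([-0.13,  0.06,  0.02]))
the job is handed in; nothing more can be done
None
```

View pics/s5.png

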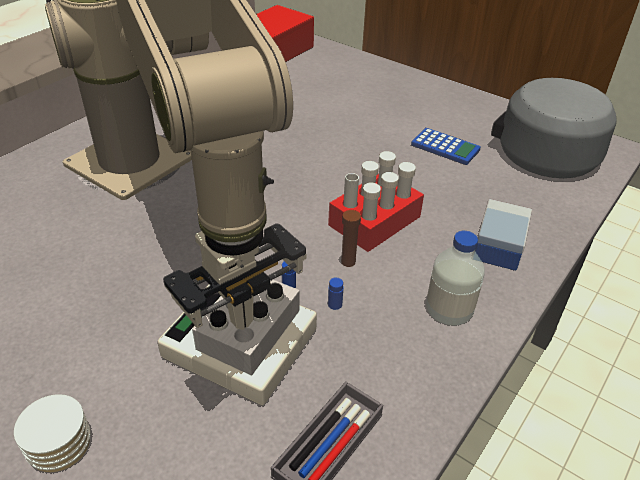

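I pointed out both faults in the order asked, with the gripper shut, and handed the job in at about 14 s with the arm still over the well.

- **Open tube:** The fingertips stayed about 24 mm over the mouth for about 3 s, centred within about 2 mm. I crossed at about 0.26 m and came straight down.
- **Empty well:** I crossed to it at the same height and came straight down. The fingertips stayed about 24 mm over the well for about 3 s, within 1 mm of the measured centre, and finished there.

**Last checks:** The force readings stayed at noise level, about 1 N. The final picture shows the rack, the tubes and the visible vials where they were; the gripper hides part of the heating block.

**Disagreement:** The network's mark for the open tube differed by about 9 mm between the two cameras. I used the rim positions from the depth images instead, which agreed within about 2 mm. For the well, both cameras and the spacing of the vials agreed within about 2 mm.

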